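Unlock the security box and hold its latch back

TASK

Take the square-headed key out of the wooden desk tidy and work it blade-down into the lock on top of the grey steel security box: where the sticky pins catch it, don't force it but ease off and wiggle it part of a turn clockwise and back until it slips past, and push it fully home. Then turn it a quarter turn clockwise to its stop and finish still gripping it and holding it turned, because the latch springs back if the key is let go and I want to lift the lid. Leave everything else on the table as it is.

Things in the scene. Friction and masses are not known exactly. Their poses are not given: they have to be found in the camera images.
- key: The box's steel key, 80 to 120 g: head over a collar (16 mm across, 8 mm high) over a flat blade 15 mm wide (its x), 6 mm thick (y), 28 mm long, alike either way round; the last 6 mm is a nose 2 mm thick, the first 8 mm a round waist. Origin on the axis at the collar's underside, z up: blade 0 to -28 mm, collar 0 to 8, head 8 to 40. Starts upright in one of the tidy's slots.
- key_head (a point): Centre of the key's head, 24 mm above the key's origin: a SQUARE-cornered plate 28 mm wide (key x, along the row of slots), 10 mm thick (key y), 32 mm high. Grip its two flat faces, 10 mm apart, from above.
- key_tip (a point): The tip of the key's blade, on its axis, 28 mm below the key's origin.
- secbox: Closed grey steel security box, 200 mm deep (x) by 260 mm wide (y) by 90 mm high, immovable; origin at the centre of its underside, x towards its hinges. The lock is in the lid, 55 mm in front (-x) of the centre. A carry handle lies folded on the lid, from the centre to 57 mm behind it, 12 mm high. A brass bolt at the front edge draws back as the key turns.
- keyway (a point): Centre of the keyway's mouth in the lock's face, 92 mm above the table, 2 mm above the lid; axes as the box's. A slot 16.6 mm long (at rest along the box's x) and 7 mm wide, straight down, in a brass plug 29 mm across in a steel rosette 45 mm across. It takes the whole 28 mm blade, until the key's collar sits on the face.
- lockcase: Inside of the lock; origin at the keyway. Two pairs of sticky pins catch the blade when its tip is about 16 and 23 mm deep. Press with 8 N, at most 20; when it stops, ease off (lift 2 to 3 mm), rock the key 0.45 rad (25 degrees) clockwise and back, and press on; under 0.35 rad may not free them. The plug turns freely to 0.5 rad; a ward stops it there until the key is home.
- plug (a joint): Angle of the lock's plug (rad): 0 at rest, growing as it turns CLOCKWISE seen from above, stop at 1.62. A return spring and friction resist with about 0.04 N m at rest to 0.15 N m at the stop, and the spring turns it back when the key is let go. The key has up to 0.1 rad of play in the keyway, so turn it that much further than the plug.
- tidy: Wooden desk tidy, 120 mm deep (x) by 200 mm wide (y), immovable; origin at the centre of its underside. Its rear part is a block 56 mm deep and 46 mm high with three slots (17.5 by 8 mm, 36 mm deep, long side along y) in its top at x = 32 mm, y = -60, 0 and 60 mm; in front of it a shallow tray, 16 mm high.
- doorkey: Another steel key standing in the tidy, same blade, but with a ROUND head 32 mm across and 10 mm thick, centred 24 mm above its origin at the collar's underside. Leave it.
- usbstick: Narrow aluminium USB stick standing in the tidy, 22 by 12 mm and 46 mm high above its origin on the block's top. Leave it.
- toy: Small round pinkish vinyl figure with two ears, 48 mm across, 51 mm high, standing between tidy and box; origin at its underside. Leave it.
- saucer: Saucer, 144 mm across, 13 mm high; origin at its underside. Leave it.
- teacup: White teacup on the saucer, mouth up, 92 mm across, 60 mm high; origin at its underside. Leave it.
- remote: Black remote control lying flat, 160 (x) by 42 by 16 mm; origin at the centre of its underside. Leave it.
- headphones: Brown headphones lying on the right of the table, about 170 by 220 mm, 26 mm high. Leave them.
- candle: Amber glass candle jar with a wooden lid, 68 mm across, 85 mm high; origin at its underside. Leave it.
There are look-alikes about, which are no part of the job. Of the things that look like the tidy, take the one that is farthest to the robot's left at the start.

How it is judged (in metres and radians):
On the way, in this order (a step that is already met when the one before it is completed fails the run):
1. the square-headed key is drawn right out of the tidy, in the gripper (z of key_tip in the frame of tidy above 0.05 m and contact force between the fingers and key above 1 N), for 0.1 s.
2. with its blade part-way in, the key is rocked to free the pins (plug past 0.1 rad) (z of key_tip in the frame of keyway between -0.0262 and -0.012 m and horizontal distance between key_tip and keyway below 0.003 m and value of joint plug above 0.1 rad), for 0.02 s.
3. the key is fully home in the lock (collar within 2 mm of the face), the plug not yet turned (z of key_tip in the frame of keyway below -0.0262 m and horizontal distance between key_tip and keyway below 0.003 m and angle between key's own z axis and vertical below 0.12 rad and value of joint plug below 0.5 rad), for 0.1 s.
4. the key, still home, has turned the plug about a quarter turn clockwise (z of key_tip in the frame of keyway below -0.0262 m and horizontal distance between key_tip and keyway below 0.003 m and angle between key's own z axis and vertical below 0.12 rad and value of joint plug above 1.35 rad), for 0.3 s.
At the end, for the whole second after the job is handed in: Finishes holding: gripper still on the key (over 2 N), plug turned at least 1.35 rad of the quarter turn and still, key home (tip at least 26.2 mm below the face, within 3 mm of its axis, under 7 degrees tilted), arm not leaning on the box, everything else within 20 mm of its start (all of step 4 and velocity of joint plug between -0.15 and 0.15 rad/s and contact force between the fingers and key above 2 N and contact force between the arm and secbox below 1 N and distance of each of doorkey, usbstick, toy, saucer, teacup, remote, headphones, candle from where it was at the start of the episode below 0.02 m); the arm keeps its last pose, push and grip.
It fails at once if the key is forced: pushed or twisted against the inside of the lock with more than 60 N before it is home (contact force between key and lockcase above 60 N and z of key_tip in the frame of keyway above -0.0262 m).
It fails at once if something else on the table is knocked or moved more than 20 mm (distance of any of doorkey, usbstick, toy, saucer, teacup, remote, headphones, candle from where it was at the start of the episode above 0.02 m).
It also fails if it takes over 58 s, if anything falls off the work surface, if the arm or the gripper's body presses on something with over 40 N, if the wrist force passes 120 N, or if a joint passes its speed limit or range.

ROBOT

A 7-joint arm with a two-finger parallel gripper is mounted at the origin on the work surface. World frame = base frame: x ahead of the robot, y to its left, z up, the work surface at z = 0. Lengths are in mm, angles in rad, forces in N, time in s.
With the tool pointing down it reaches from about 425 to 875 mm from the base axis. Payload 9.9 kg.
Tool frame: the origin (TCP) lies at the very end of the fingers, on their centre line; the grasp point (between the pads) lies 19 mm behind it (robot.grip_point_offset is the distance from the TCP to the grasp point, in mm); z points along the fingers, y is the line along which they close (so a half turn about z gives the same grasp; the last joint's range is limited). The gripper opens to 85 mm and grips with 20 to 120 N. Pads are 22 mm wide; open, the fingers measure 114 mm over their backs; the gripper's body (76 mm by 85 mm) begins 54 mm behind the grasp point. The pads swing forward as they close: fully open they stand 13 mm farther back than shut.
Start: joints at [-1.24, 0.576, 0.025, 1.437, -0.015, 1.129, -0.057], TCP at [272.023, 617.764, 231.289] pointing down, gripper open.
Joint ranges: [-2.76, 2.76], [-0.34, 2.15], [-1.52, 1.57], [0.19, 2.46], [-1.09, 4.23], [0.17, 1.99], [-2.82, 2.82]. Speed limits (rad/s): [2.22, 2.22, 3.01, 3.01, 3.14, 3.14, 3.14].

INTERFACE

Orientations are given as a rotation vector (axis times angle).
In Python, from bench import robot, hand, eyes, hand_in gives the robot as it stands. Calls block until the motion is done:
- robot.move_ptp(position, orientation): joint-space move of the TCP to a pose.
- robot.line_to(position, speed=150, frame=None, max_force=None): straight line of the TCP; frame=None keeps the orientation; speed is the mean speed in mm/s. With max_force (N) it stops when the force on the tool has changed by that much, and returns True; else False.
- robot.movej(angles): joint-space move.
- hand.gripper_to(opening, newtons=None): finger opening in mm; newtons is the grip in N (None keeps the last); returns when the fingers have stopped.
- robot.hold(seconds).
- robot.ik(position, orientation): joint angles nearest the present ones, or None.
- eyes.camera(name): name is "scene" or "top"; returns a dict with "frame" (480x640x3 uint8, red, green, blue), "z_map" (480x640 float32, mm along the optical axis (not along the pixel's ray), 0 where there is no reading), "K" (3x3 intrinsics, pixels), "k1" (the pictures are not rectified: a ray, as slopes to the right and down, at radius r is drawn at 1 + k1 r^2 times it, then the intrinsics apply), "pose" (4x4, takes a point from camera to world coordinates). Camera axes: x right, y down, z forward; pixel columns grow to the right and rows downward; lengths in mm; the calibration is good to about 2 mm. A picture is of the moment at which its call begins.
A pose or a line that the arm cannot do raises robot.IKError and nothing moves.
- hand_in(): hands the job in; it is judged then, once.
Readings, each from a call of its own:
- robot.get_t(): time.
- robot.get_joints(): joint angles.
- robot.get_qvel(): joint speeds.
- robot.get_effort(): joint torques, N m.
- robot.get_tool_pos(): TCP position.
- robot.get_eef_rot(): TCP orientation.
- robot.get_ft_force(): force on the tool from outside, world axes, zero at the start.
- robot.get_ft_torque(): the same for the moment, N m.
- robot.get_grip_width(): finger opening in mm.
- robot.get_gripper_force(): force on a finger pad.
Only numpy, scipy, OpenCV 4.12 (cv2) and the standard library are available. Lean on these libraries where they do the work, as an engineer would, in place of code of your own. Each camera call takes 0.05 s, during which the arm holds its last target. There are 200 camera calls.

## Working session

There is one attempt and no reset: what is moved stays moved. The work goes in short steps, each a Python script; the robot and the scene stay as the last script left them, time stands still between calls to the robot, and variables do not carry over. Pictures are saved under pics/ and viewed, at most 10 in all, crops included, and the job is handed in when it is done.

```bash
ls; mkdir -p pics; cat > h.py <<'E'
import numpy as np,cv2
from bench import robot,hand,eyes,hand_in
def snap(n,tag):
    c=eyes.camera(n); np.savez(f'{tag}.npz',**{k:np.array(v) for k,v in c.items()})
    cv2.imwrite(f'pics/{tag}.png',c['frame'][:,:,::-1]); return c
def ray(c,uv):
    K=np.array(c['K']);uv=np.atleast_2d(np.float64(uv)); d=np.c_[(uv[:,0]-K[0,2])/K[0,0],(uv[:,1]-K[1,2])/K[1,1]]
    s=d.copy()
    for _ in range(20): s=d/(1+float(c['k1'])*(s**2).sum(1,keepdims=True))
    P=np.array(c['pose']); return P[:3,3],np.c_[s,np.ones(len(s))]@P[:3,:3].T
def onplane(c,uv,z):
    o,d=ray(c,uv); return o+d*((z-o[2])/d[:,2:])
def cloud(c):
    v,u=np.mgrid[:480,:640]; o,d=ray(c,np.c_[u.ravel(),v.ravel()])
    z=np.array(c['z_map']).ravel(); p=o+d*z[:,None]; p[z==0]=np.nan
    return p.reshape(480,640,3)
def proj(c,X):
    P=np.array(c['pose']);x=(np.atleast_2d(X)-P[:3,3])@P[:3,:3]; s=x[:,:2]/x[:,2:]
    s=s*(1+float(c['k1'])*(s**2).sum(1,keepdims=True));K=np.array(c['K'])
    return s*[K[0,0],K[1,1]]+[K[0,2],K[1,2]]
E
python3 - <<'E'
from h import *
print(robot.get_t(),robot.get_eef_rot())
for n in('scene','top'):
    c=snap(n,n+'0'); print(n,c['K'],c['k1'],np.round(c['pose'],3))
E
```

```text
pics
0.0 [-6.46836519e-01 -3.07402923e+00  2.64371685e-03]
scene [[565.92921835   0.         315.00042102]
 [  0.         565.92921835 237.78258208]
 [  0.           0.           1.        ]] -0.04682352544850346 [[-6.650000e-01  5.160000e-01 -5.400000e-01  1.229073e+03]
 [ 7.470000e-01  4.560000e-01 -4.840000e-01  5.059930e+02]
 [-3.000000e-03 -7.250000e-01 -6.890000e-01  9.619450e+02]
 [ 0.000000e+00  0.000000e+00  0.000000e+00  1.000000e+00]]
top [[528.69991968   0.         320.82726991]
 [  0.         528.69991968 238.92217244]
 [  0.           0.           1.        ]] -0.017697754814915385 [[-2.000000e-03 -9.960000e-01  9.200000e-02  4.054150e+02]
 [-1.000000e+00  0.000000e+00 -1.600000e-02 -1.000200e+02]
 [ 1.600000e-02 -9.200000e-02 -9.960000e-01  1.504398e+03]
 [ 0.000000e+00  0.000000e+00  0.000000e+00  1.000000e+00]]
```

View pics/scene0.png

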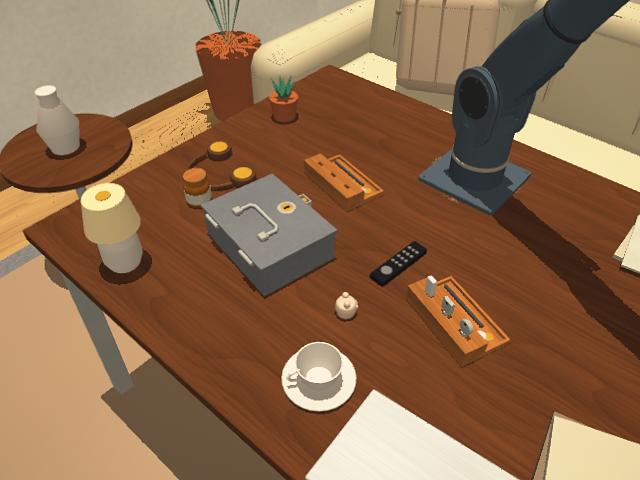

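View pics/top0.png

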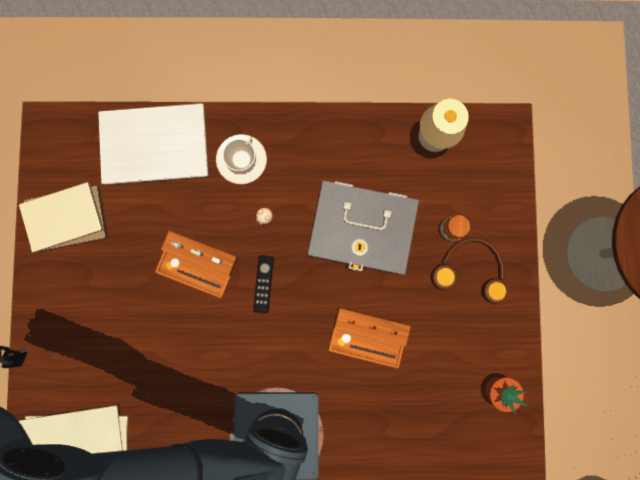

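Scene view: the left tidy is near (458,318), holding three upright items, and the box lock is at (288,208). Top view: the tidy is at (197,264), the lock at (360,247), and the empty look-alike tidy at (370,338). Next I'll zoom in on both.

```bash
python3 - <<'E'
import cv2,numpy as np
a=cv2.imread('pics/scene0.png');b=cv2.imread('pics/top0.png')
f=lambda i,x,y,w,h,k:cv2.resize(i[y:y+h,x:x+w],None,fx=k,fy=k,interpolation=cv2.INTER_CUBIC)
A=f(a,400,265,120,100,3.3333);B=f(b,150,225,90,75,4.4444)
C=f(a,260,180,60,50,6.6667);D=f(b,330,220,60,50,6.6667)
r=lambda i:cv2.resize(i,(400,300))
cv2.imwrite('pics/z.png',np.vstack([np.hstack([r(A),r(B)]),np.hstack([r(C),r(D)])]))
E
```

```text
(no output)
```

View pics/z.png

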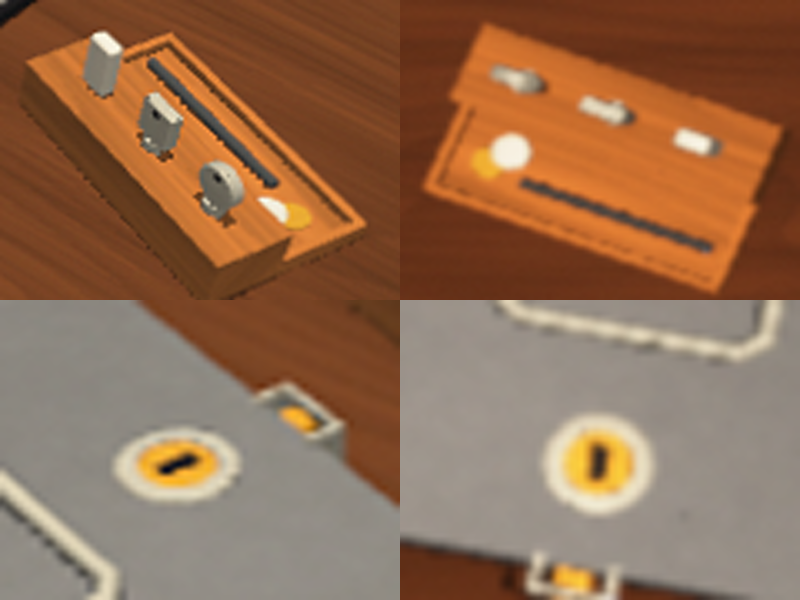

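The zoom shows the square-headed key in the middle slot, at about (160,127) in the scene crop and (605,108) in the top crop. The doorkey and USB stick stand on either side. The keyway slot is clear in both views.

```bash
cat > m.py <<'E'
from h import *
T=dict(np.load('top0.npz'));S=dict(np.load('scene0.npz'))
def mask(c,lo,hi,roi):
    m=cv2.inRange(cv2.cvtColor(c['frame'],cv2.COLOR_RGB2HSV),lo,hi);x,y,w,h=roi;o=np.zeros_like(m);o[y:y+h,x:x+w]=m[y:y+h,x:x+w];return o
def big(m):
    return max(cv2.findContours(m,cv2.RETR_EXTERNAL,cv2.CHAIN_APPROX_NONE)[0],key=cv2.contourArea)[:,0,:]
def rect(p): 
    r=cv2.minAreaRect(np.float32(p[:,:2])); return np.round(r[0],1),np.round(r[1],1),round(r[2],2),np.round(cv2.boxPoints(r),1).tolist()
E
python3 - <<'E'
from m import *
for n,c,rl,rt in(('top',T,(340,228,40,38),(150,225,90,75)),('scene',S,(270,195,35,26),(400,265,120,100))):
    m=mask(c,(15,120,150),(35,255,255),rl); p=big(m)
    w=onplane(c,cv2.convexHull(p.astype(np.int32))[:,0],92); print(n,'plug',rect(w))
    # grey items
    g=mask(c,(0,0,70),(180,75,255),rt); nn,l,s,ce=cv2.connectedComponentsWithStats(g)
    cl=cloud(c)
    for i in range(1,nn):
        if s[i,4]>15:
            q=cl[l==i]; print(n,s[i],ce[i].round(1),onplane(c,ce[i],70).round(1),np.nanmedian(q,0).round(1), np.nanmax(q[:,2]).round(1))
g=mask(T,(0,0,60),(180,50,190),(300,170,125,110)); p=big(g); print('box',rect(onplane(T,p,90)))
cl=cloud(T)
q=cl[170:280,300:425].reshape(-1,3);q=q[(abs(q[:,2]-90)<6)];print('box cloud',rect(q),len(q),np.median(q[:,2]))
q=cl[225:300,150:240].reshape(-1,3);q=q[(abs(q[:,2]-46)<7)];print('block cloud',rect(q),len(q),np.median(q[:,2]))
o=mask(T,(5,130,110),(20,255,255),(150,225,90,75));p=big(o);print('tidy',rect(onplane(T,p,46)))
E
```

```text
top plug (array([ 515.4, -226.5]), array([24.2, 24.3]), 89.57, [[503.20001220703125, -238.5], [527.5, -238.6999969482422], [527.7000122070312, -214.5], [503.3999938964844, -214.3000030517578]])
top [171 242  10   6  35] [176.  244.3] [[523.2 270.1  70. ]] [523.  267.7  82.4] 89.1
top [191 250  11   6  34] [196.  252.1] [[502.  215.5  70. ]] [501.4 211.8  85.4] 91.1
top [171 259   8   8  52] [174.5 262.5] [[473.9 272.9  70. ]] [477.9 288.5   9.3] 17.7
top [212 258   9   5  33] [216.  260.1] [[480.4 160.8  70. ]] [479.5 157.   91.2] 95.8
scene plug (array([ 512.8, -227. ]), array([26.9, 24.4]), 9.83, [[497.5, -217.3000030517578], [501.6000061035156, -241.3000030517578], [528.0999755859375, -236.6999969482422], [523.9000244140625, -212.6999969482422]])
scene [425 276  12  21 170] [430.5 285.6] [[477.8 158.7  70. ]] [484.1 162.   77.2] 96.1
scene [445 285  38  41 113] [463.5 305. ] [[477.6 238.6  70. ]] [433.1 223.2  16.7] 21.4
scene [442 296  13  21 176] [447.3 306.1] [[502.2 215.3  70. ]] [505.2 216.6  75. ] 91.4
scene [460 319  13  19 172] [465.6 327.4] [[524.6 271.7  70. ]] [526.3 27
[... 303 characters left out ...]
]])
box cloud (array([ 565.5, -235.6]), array([266.5, 226.7]), 78.64, [[428.1000061035156, -343.8999938964844], [650.4000244140625, -388.5], [702.9000244140625, -127.19999694824219], [480.6000061035156, -82.5999984741211]]) 6949 89.58124817560997
block cloud (array([502.6, 215. ]), array([200.5,  56.4]), 68.53, [[439.70001220703125, 132.10000610351562], [492.20001220703125, 111.4000015258789], [565.5999755859375, 298.0], [513.0999755859375, 318.6000061035156]]) 1272 45.79267294695785
tidy (array([474.2, 225. ]), array([248.5, 198.1]), 89.94, [[375.0, 100.80000305175781], [573.0999755859375, 100.5999984741211], [573.4000244140625, 349.1000061035156], [375.29998779296875, 349.29998779296875]])
```

```bash
cat >> h.py <<'E'
from scipy.spatial.transform import Rotation as Ro
def ori(a): # tool down, tool y axis at world yaw a (deg)
    a=np.radians(a);y=np.array([np.cos(a),np.sin(a),0]);z=np.array([0,0,-1.]);return Ro.from_matrix(np.c_[np.cross(y,z),y,z]).as_rotvec()
TY=-21.5; BY=-11.5
E
python3 - <<'E'
from h import *
y0=Ro.from_rotvec(robot.get_eef_rot()).as_matrix()[:,1];print('yaw now',np.degrees(np.arctan2(y0[1],y0[0])))
f=lambda j:None if j is None else np.round(j,2)
for a in(TY,TY+180): print('grip',a,f(robot.ik([502.4,215.3,150],ori(a))))
for a in range(-180,180,30): print(a,f(robot.ik([515,-226.5,130],ori(a))))
E
```

```text
yaw now 66.23425753947389
grip -21.5 [-0.77  0.51  0.42  1.89 -0.29  0.8  -0.57]
grip 158.5 [-0.26  0.49 -0.34  1.88  0.22  0.81  2.05]
-180 [-0.34  0.97  1.36  1.89 -1.03  1.22 -1.76]
-150 [-0.34  0.97  1.36  1.89 -1.03  1.22 -1.24]
-120 [-0.21  0.7   0.91  1.88 -0.7   0.91 -1.05]
-90 [-0.16  0.66  0.81  1.88 -0.62  0.87 -0.61]
-60 [-0.18  0.68  0.85  1.88 -0.66  0.89 -0.05]
-30 [-0.17  0.67  0.83  1.88 -0.64  0.88  0.45]
0 [-0.12  0.64  0.74  1.88 -0.56  0.84  0.9 ]
30 [-0.04  0.59  0.58  1.88 -0.44  0.8   1.3 ]
60 [ 0.09  0.55  0.36  1.87 -0.27  0.77  1.65]
90 [ 0.19  0.53  0.21  1.87 -0.16  0.76  2.06]
120 [ 0.26  0.53  0.11  1.87 -0.08  0.75  2.51]
150 [-0.34  0.97  1.36  1.89 -1.03  1.22 -2.28]
```

```bash
python3 - <<'E'
from h import *
hand.gripper_to(40,80)
robot.move_ptp([502.4,215.3,180],ori(TY))
robot.line_to([502.4,215.3,58],120,max_force=15)
print(robot.get_tool_pos(),robot.get_t())
hand.gripper_to(0,80); print(robot.get_grip_width(),robot.get_gripper_force(),robot.get_ft_force())
robot.line_to([502.4,215.3,85],60);robot.line_to([502.4,215.3,190],120)
print(robot.get_grip_width(),robot.get_gripper_force(),robot.get_tool_pos(),robot.get_t())
robot.move_ptp([515,-226.5,190],ori(BY+90))
print(robot.get_joints(),robot.get_tool_pos(),robot.get_t())
robot.line_to([515,-226.5,142],100)
print(robot.get_ft_force(),robot.get_tool_pos(),robot.get_t())
c=snap('scene','scene1');d=snap('top','top1')
f=lambda i,x,y,w,h:cv2.resize(i['frame'][y:y+h,x:x+w,::-1],(400,300),interpolation=cv2.INTER_CUBIC)
cv2.imwrite('pics/z1.png',np.hstack([f(c,240,140,100,75),f(d,310,200,100,75)]))
E
```

```text
[502.84035003 215.45039861  58.59498488] 3.4833
8.597431787882062 78.07027101516724 [-0.78551686 -0.39316041  5.86001709]
8.726400189384783 77.9168164730072 [501.91911132 215.19547004 189.2972103 ] 5.4833
[ 0.2996824   0.45046665  0.04426657  1.79753779 -0.02520894  0.89440677
  1.72586137] [ 515.25525099 -225.7170602   189.83657788] 7.4833
[-0.48983336 -0.2477948  -1.41796264] [ 515.28231211 -226.42293205  142.23287807] 8.1167
```

View pics/z1.png

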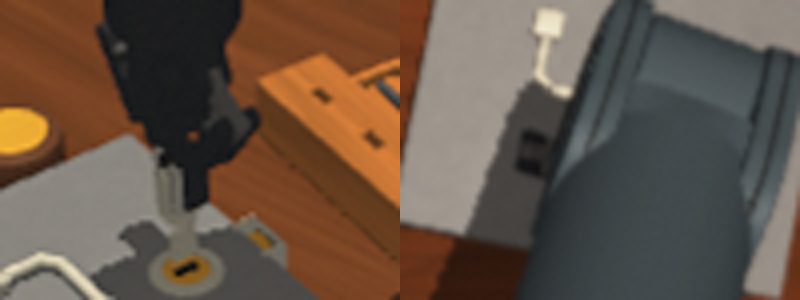

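Left crop: the key is gripped and its blade hangs just above the slot, at about (182,240) against the slot at (187,268). The top camera is blocked by the arm. I'll compare these with the projected positions.

```bash
python3 - <<'E'
from h import *
c=dict(np.load('scene1.npz'));c0=dict(np.load('scene0.npz'))
# slot centroid in initial view (dark inside plug)
for n,k in(('0',c0),('1',c)):
    g=cv2.cvtColor(k['frame'],cv2.COLOR_RGB2GRAY)[203:213,280:296]; m=g<45; v,u=np.nonzero(m); print(n,u.mean()+280,v.mean()+203,m.sum(),onplane(k,[[u.mean()+280,v.mean()+203]],92))
t=robot.get_tool_pos();o=np.array([t[0],t[1],t[2]-12.6]);b=np.radians(BY);ex=np.array([np.cos(b),np.sin(b),0]);ey=np.array([-np.sin(b),np.cos(b),0])
pts=[o-[0,0,28],o]+[o-[0,0,20]+s*7.5*ex+q*3*ey for s in(1,-1) for q in(1,-1)]+[o+[0,0,h]+14*ex+q*5*ey for h in(8,40) for q in(1,-1)]+[[515,-226.5,92]]
p=proj(c,np.array(pts));print(p.round(1))
x,y,w,h=262,170,50,45
I=cv2.resize(c['frame'][y:y+h,x:x+w,::-1],None,fx=13,fy=13,interpolation=cv2.INTER_NEAREST)
for i,q in enumerate(p):
    cv2.circle(I,tuple(int(v) for v in ((q-[x,y]+.5)*13)),3,(0,0,255) if i<2 else (0,255,0) if i<6 else (255,0,0) if i<10 else (255,0,255),-1)
cv2.imwrite('pics/z2.png',I)
E
```

```text
0 285.8333333333333 207.16666666666666 6 [[ 514.14702648 -226.71518454   92.        ]]
1 285.75 207.0 8 [[ 513.83884242 -227.28461041   92.        ]]
[[285.3 204.2]
 [284.8 195. ]
 [283.2 203.5]
 [281.8 202.2]
 [288.5 201. ]
 [287.1 199.7]
 [280.9 195.7]
 [278.5 193.5]
 [280.3 184.7]
 [277.8 182.5]
 [285.6 207.4]]
```

View pics/z2.png

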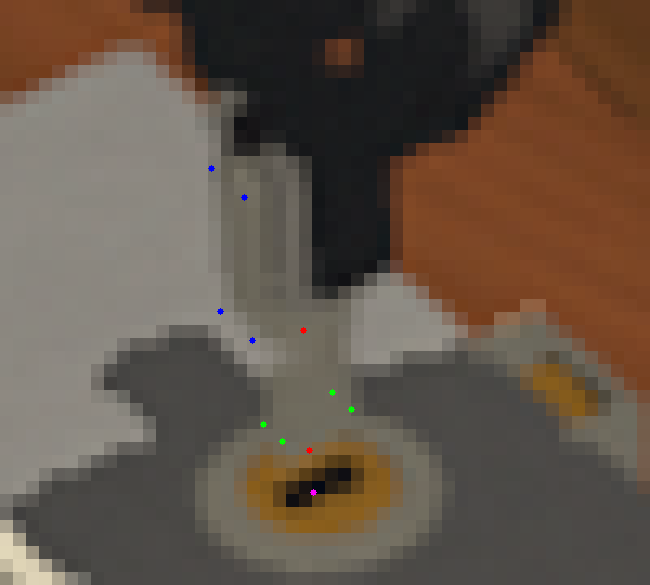

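```bash
cat >> h.py <<'E'
b_=np.radians(BY);EX=np.array([np.cos(b_),np.sin(b_),0]);EY=np.array([-np.sin(b_),np.cos(b_),0])
L0=np.array([515,-226.5,0])
E
python3 - <<'E'
from h import *
zf=None
for dx,dy in[(0,0),(1,0),(-1,0),(2,0),(-2,0),(0,1.7),(0,-1.7),(1,1.7),(-1,-1.7),(1,-1.7),(-1,1.7)]:
    p=L0+dx*EX+dy*EY
    robot.line_to(p+[0,0,136 if zf is None else zf+1.5],60)
    hit=robot.line_to(p+[0,0,108],20,max_force=7)
    t=robot.get_tool_pos();f=robot.get_ft_force()
    print((dx,dy),hit,t.round(2),f.round(1),robot.get_ft_torque().round(2),round(robot.get_t(),2))
    if t[2]<122 : break
    zf=t[2]
    if robot.get_t()>25: break
E
```

```text
(0, 0) True [ 514.86 -226.49  115.69] [ 0.8 -0.5  3.7] [-0.04 -0.02  0.01] 9.43
```

```bash
cat >> h.py <<'E'
def turn(z,a0,a1,n):
    for a in np.linspace(a0,a1,n+1)[1:]: robot.line_to([*L0[:2],z],30,ori(BY+90-np.degrees(a)))
def rep(s):
    y=Ro.from_rotvec(robot.get_eef_rot()).as_matrix()[:,1]
    print(s,robot.get_tool_pos().round(2),'cw',round(float(np.radians(BY+90)-np.arctan2(y[1],y[0])),3),robot.get_ft_force().round(1),robot.get_ft_torque().round(2),round(robot.get_gripper_force(),1),round(robot.get_t(),2))
E
python3 - <<'E'
from h import *
z=robot.get_tool_pos()[2]+2.5
robot.line_to([*L0[:2],z],20);rep('lift')
turn(z,0,.5,4);rep('cw');robot.hold(.1)
turn(z,.5,0,4);rep('back');robot.hold(.1)
print(robot.line_to([*L0[:2],100],15,max_force=8));rep('press')
E
```

```text
lift [ 514.95 -226.47  118.13] cw -0.0 [ 0.1  0.4 -0.8] [ 0.   -0.    0.07] 78.0 9.72
cw [ 515.03 -226.15  118.11] cw 0.494 [-0.1  2.8 -1.4] [ 0.88 -0.06  0.03] 78.2 10.82
back [ 514.86 -226.76  118.19] cw 0.006 [-1.2  2.1 -1. ] [0.46 0.23 0.  ] 78.3 12.02
True
press [ 514.78 -226.73  108.89] cw 0.0 [0.4 0.5 1.9] [-0.07 -0.04  0.04] 79.0 12.82
```

```bash
python3 - <<'E'
from h import *
z=robot.get_tool_pos()[2]+2.5
robot.line_to([*L0[:2],z],20)
turn(z,0,.5,4);rep('cw');robot.hold(.1)
turn(z,.5,0,4);rep('back');robot.hold(.1)
print(robot.line_to([*L0[:2],100],15,max_force=10));rep('press');robot.hold(.2);rep('hold')
E
```

```text
cw [ 515.02 -226.13  111.34] cw 0.494 [-0.4  2.8  0.2] [0.84 0.12 0.01] 78.6 14.22
back [ 514.87 -226.74  111.35] cw 0.006 [ 0.1  2.6 -0.9] [0.52 0.3  0.01] 78.5 15.43
True
press [ 514.9  -226.73  104.61] cw 0.001 [-1.4  0.9  6.8] [0.09 0.22 0.01] 79.8 16.05
hold [ 514.89 -226.7   104.57] cw 0.001 [-1.4  0.2  7.4] [ 0.1   0.23 -0.01] 79.8 16.25
```

```bash
python3 - <<'E'
from h import *
print(robot.line_to([*L0[:2],102],10,max_force=9));rep('press');robot.hold(.3);rep('hold')
E
```

```text
True
press [ 514.95 -226.74  104.58] cw 0.001 [-1.7  1.3  9.3] [0.21 0.39 0.02] 80.1 16.46
hold [ 514.93 -226.76  104.58] cw 0.001 [-2.6  0.9  7.9] [0.22 0.38 0.02] 80.1 16.76
```

```bash
python3 - <<'E'
from h import *
z=104.4
turn(z,0,.75,5);rep('t.75');t=robot.get_ft_torque()
if abs(robot.get_ft_force()[:2]).max()<20:
    turn(z,.75,1.66,6);rep('t1.66');robot.hold(.5);rep('hold');print(robot.get_joints().round(2))
c=snap('scene','scene2');f=lambda x,y,w,h:cv2.resize(c['frame'][y:y+h,x:x+w,::-1],(400,300),interpolation=cv2.INTER_CUBIC)
cv2.imwrite('pics/z3.png',np.hstack([f(250,165,64,48),cv2.resize(c['frame'][:,:,::-1],(400,300))]))
E
```

```text
t.75 [ 515.31 -226.14  104.62] cw 0.75 [-3.3  3.9  6.7] [0.75 0.79 0.02] 79.8 18.26
t1.66 [ 515.47 -226.19  104.62] cw 1.66 [-2.7  3.1  6.4] [0.77 0.52 0.1 ] 79.9 20.06
hold [ 515.51 -226.2   104.63] cw 1.659 [-1.9  3.7  6.4] [0.78 0.47 0.02] 79.8 20.56
[-0.    0.62  0.52  1.9  -0.45  0.74  0.49]
```

View pics/z3.png

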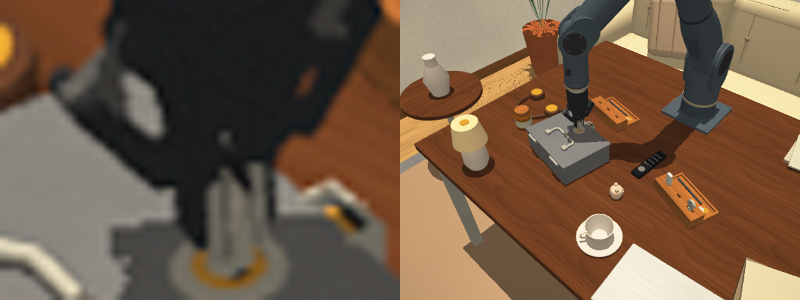

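The scene view shows the key's collar down on the plug at about (240,270), still gripped and turned, with the other objects undisturbed. I'll check the bolt numerically before handing in.

```bash
python3 - <<'E'
from h import *
for n in('scene0','scene1','scene2'):
    c=dict(np.load(n+'.npz'));m=cv2.inRange(cv2.cvtColor(c['frame'],cv2.COLOR_RGB2HSV),(15,120,60),(35,255,255))[190:212,298:316]
    v,u=np.nonzero(m);print(n,len(u),onplane(c,[[u.mean()+298,v.mean()+190]],85).round(1))
rep('now')
E
```

```text
scene0 16 [[ 457.2 -218.6   85. ]]
scene1 15 [[ 457.2 -218.1   85. ]]
scene2 10 [[ 458.3 -220.3   85. ]]
now [ 515.5  -226.23  104.63] cw 1.659 [-2.5  2.8  6.5] [0.81 0.57 0.12] 79.8 20.61
```

```bash
python3 -c "
from h import *
rep('final');print(hand_in())"
```

```text
final [ 515.5  -226.23  104.63] cw 1.659 [-2.5  2.8  6.5] [0.81 0.57 0.12] 79.8 20.61
the job is handed in; nothing more can be done
None
```

I put the square-headed key in the lock, rocked it past both sets of pins, pushed it to a firm stop and turned it 1.66 rad clockwise. I handed in at about 20.6 s with the arm still gripping and holding it turned; the hand-in gave no verdict, and I judged the plug's turn from the arm's angle and partly from the camera view of the bolt.

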